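Clamp a two-part plaster mould on its draining stand

TASK

One half of the plaster mould already stands on the sloping draining stand. Set the other half beside it, hollow against hollow and lined up with it, and let go; then squeeze the orange trigger against the black handle again and again until the clamp holds the closed mould firmly, and leave the trigger released. Close the jaw only with the trigger, not by pushing the jaw, and leave the other things on the table where they are.

Things in the scene. Friction and masses are not known exactly. Their poses are not given: they have to be found in the camera images.
- stand: Plywood draining stand, fixed, 250 x 100 mm foot, with a built-in one-hand quick clamp. Origin: centre of the foot's underside; x points the way the slope rises (away from the robot at yaw 0), y across, z up. The slope, 84 mm wide, rises at 30 degrees towards +x. From low to high stand on it: blue fixed jaw (34 mm high), mould, moving jaw, black handle, orange trigger.
- bed (a point): Foot of the slope, midway across, at (-85, 0, 30) mm of the stand: x is u, up the slope, (cos30, 0, sin30) of the stand; y across; z is h, off the slope, (-sin30, 0, cos30). The fixed jaw ends at u=0; the halves stand at u 0 to 80 mm. Blue housing: u 142 to 176, up to h=50. Fixed black handle on it: u 140 to 156, 24 mm wide, up to h=112.
- grip (a point): Fixed point at u=165, h=93 mm, midway between the outer faces of handle and trigger when fully squeezed. These flat faces, square to u, are free from h=55 to 108 and stand 62 mm apart, 50 when squeezed. A gripper tilted 30 degrees (pointing along -h, fingers closing along u), centred here and closed, pushes the trigger its whole stroke as its other finger meets the handle.
- mould_a: White plaster mould half, 40 (x) x 50 (y) x 46 (z) mm, 0.10 to 0.20 kg, loose, standing on the slope against the fixed jaw, as tilted as the slope. Origin: centre of its underside; +x is its hollow joint face and points up the slope. The pour hollow, 20 mm wide, is stained brown and open at the joint face and the top.
- mould_b: The other white mould half, same size and mass, standing upright and loose on the table to the left or right. Origin: centre of its underside; -x is its hollow joint face. Placed, its axes are parallel to those of mould_a and its origin lies 40 mm up the slope from mould_a's. Set down a few mm up the slope from there, it is pushed home by the jaw.
- face_a (a point): Centre of mould_a's joint face, 20 mm from its origin, 23 mm above its underside.
- face_b (a point): Centre of mould_b's joint face, 20 mm from its origin, 23 mm above its underside.
- jaw: Sliding jaw: blue plate 40 mm wide, top at h=42, on a toothed bar through the housing, an orange spring pad in front. Its frame is parallel to bed's; its origin is u=0 when fully open and moves down the slope by up to 45 mm. The pad's face is 110 mm up the slope from this origin, at the start at u 98 to 110. A ratchet lets it move down only, in 2 mm clicks: it cannot be reopened.
- jaw_pad (a joint): How far the spring pad on the jaw is pressed in, m: 0 free, 0.008 fully pressed. 1.4 N per mm on top of 1.4 N, so 0.005 means about 8 N of grip.
- trigger (a joint): Travel towards the handle, m: 0 released, 0.012 fully squeezed. Orange plate 24 mm wide, 12 thick, top at h=108, outer face at u=202 mm when released; slides straight along u, a 3 to 4.5 N spring returns it. A full squeeze moves the jaw 8 to 12 mm; 3 to 6 are needed, the last up to about 18 N. Once the mould is firmly held it hardly moves.
- jar: Blue glaze jar with a white lid, 60 mm across, 85 mm high; bystander.
- mug: Brown clay beaker, lidded, 72 mm across, 85 mm high; bystander.
- slat: Wooden guide slat, 300 x 26 x 7 mm, on the left; bystander.
- brush: Brush lying on the right; bystander.
- stamp: Small turned wooden stamp, 32 mm across, 50 mm high; bystander.
- dish: White saucer, 112 mm across, 18 mm high; bystander.
Mind the look-alikes: they are no part of the job. Leave any purple or yellow look-alike of the mould_a alone. Leave any blue look-alike of the mould_b alone.

How it is judged (in metres and radians):
On the way, in this order (a step that is already met when the one before it is completed fails the run):
1. the second half stands on the slope beside the first, hollow to hollow, lined up within 6 mm and let go, before the clamp grips (y of mould_b in the frame of mould_a between -0.006 and 0.006 m and z of mould_b in the frame of mould_a between -0.005 and 0.005 m and angle between the x axis of mould_b and the x axis of mould_a, either way round below 0.15 rad and angle between the z axis of mould_b and the z axis of mould_a, either way round below 0.15 rad and distance between face_a and face_b below 0.025 m and contact force between the fingers and mould_b below 0.1 N), for 0.2 s.
2. the clamp presses the two halves together with more than 6 N (contact force between mould_a and mould_b above 6 N and value of joint jaw_pad above 0.003 m), for 0.2 s.
At the end, for the whole second after the job is handed in: Both halves stand tilted with the slope (0.15 rad), mould_a within 12 mm of the fixed jaw, hollow faces together (centres within 7.5 mm), lined up within 6 mm across, 5 mm in height, pressed together with over 6 N (pad in over 3 mm), trigger within 3 mm of rest, all still (all of step 2 and y of mould_b in the frame of mould_a between -0.006 and 0.006 m and z of mould_b in the frame of mould_a between -0.005 and 0.005 m and angle between the x axis of mould_b and the x axis of mould_a, either way round below 0.15 rad and angle between the z axis of mould_b and the z axis of mould_a, either way round below 0.15 rad and x of mould_a in the frame of stand below -0.0552465 m and horizontal distance between mould_a and stand below 0.09 m and angle between the x axis of mould_a and the x axis of bed, either way round below 0.15 rad and angle between the z axis of mould_a and the z axis of bed, either way round below 0.15 rad and distance between face_a and face_b below 0.0075 m and value of joint trigger below 0.003 m and linear speed of mould_b below 0.01 m/s); the robot touches nothing.
It fails at once if the jaw or its pad is pushed by the fingers (contact force between the fingers and jaw above 4 N).
It fails at once if a bystander is moved more than 30 mm (distance of any of jar, mug, slat, brush, stamp, dish from where it was at the start of the episode above 0.03 m).
It also fails if it takes over 59 s, if anything falls off the work surface, if the arm or the gripper's body presses on something with over 40 N, if the wrist force passes 120 N, or if a joint passes its speed limit or range.

ROBOT

A 6-joint arm with a two-finger parallel gripper is mounted at the origin on the work surface. World frame = base frame: x ahead of the robot, y to its left, z up, the work surface at z = 0. Lengths are in mm, angles in rad, forces in N, time in s.
With the tool pointing down it reaches from about 300 to 775 mm from the base axis. Payload 14.6 kg.
Tool frame: the origin (TCP) lies between the finger pads; the fingertips stand 19 mm ahead of it and the grasp point (between the pads) is the TCP (manip.tcp_to_tips is the distance from the TCP to the fingertips, in mm); x points along the fingers, z is the direction in which the jaws open and shut, and the axes are right-handed (so a half turn about x gives the same grasp; the last joint's range is limited). The gripper opens to 94 mm and grips with 3 to 60 N. Pads are 16 mm wide; open, the fingers measure 119 mm over their backs; the gripper's body (75 mm by 177 mm) begins 78 mm behind the grasp point.
Start: joints at [1.26, 0.3, 1.521, -0, 1.321, -0.067], TCP at [132.764, 533.726, 224.446] pointing down, gripper open.
Joint ranges: [-3.03, 3.03], [-0.79, 2.21], [0.23, 2.52], [-1.04, 4.18], [0, 3.07], [-2.55, 2.55]. Speed limits (rad/s): [2.22, 2.22, 2.57, 3.14, 3.14, 3.14].

INTERFACE

Orientations are given as [roll, pitch, yaw] about the fixed x, y, z axes, in that order (R = Rz(yaw) Ry(pitch) Rx(roll)).
In Python, from cell import manip gives the robot as it stands.
- The arm moves only by the tool jog_arm, never from a script. Its argument "moves" is a list that holds one entry, the list of rows, each a list of 6 numbers: the shift along the world's x, y, z in mm, then the turn, a rotation vector about the world's x, y, z in degrees. In form: [[[dx, dy, dz, wx, wy, wz], ...]]. A call has 1 to 5 rows; each row shifts and turns the pose as measured when the row begins; what a row does not reach is not made up. A row lasts 1/10 s, in which the tool goes at most 50 mm and 8.59 degrees, less where a joint would pass 70% of its speed; a pose out of reach is approached as far as the arm can. A call is refused whole if a number of a shift passes 50 or a number of a turn 8.59, either way. A call with a gripper value outside its range is refused whole. "gripper" is the opening, from -1 (shut) to 1 (fully open), set as the call begins (left out, the last holds). The fingers move at their own pace and stop on an object; "squeeze" is the grip in N (left out, the last holds). Time passes only in rows, so rows that do not move let the fingers close. It gives the time, the measured TCP pose, the force and the opening at its end, in the units of the state.
- manip.read_state(): the state, without advancing time (a new reading comes with each control period).
- manip.camera(name): name is "scene" or "top" or "wrist"; returns (picture, depth): 400x640x3 uint8, blue, green, red; 400x640 float32, mm along the optical axis (not along the pixel's ray), 0 where there is no reading.
- manip.camera_params(name): a dict with "fx", "fy", "cx", "cy" (pixels), "rvec" (rotation vector, rad) and "tvec" (3), from world to camera coordinates, as OpenCV has them. Camera axes: x right, y down, z forward; pixel columns grow to the right and rows downward; lengths in mm; the calibration is good to about 2 mm. A picture is of the moment at which its call begins: read the wrist's pose just before it. camera_params takes no time and is no camera call; for the wrist camera it gives the pose at the moment of the call.
- manip.sign_off(): hands the job in, once; it reports no verdict.
The state is a dict: "clock": time; "joints": joint angles; "qd": joint speeds; "effort": joint torques, N m; "eef_pos": TCP position; "eef_rot": TCP orientation; "wrist_force": force on the tool from outside, world axes, zero at the start; "moment": the same for the moment, N m; "finger_gap": finger opening in mm.
Only numpy, scipy, OpenCV 4.12 (cv2) and the standard library are available. Lean on these libraries where they do the work, as an engineer would, in place of code of your own. Each camera call takes 0.05 s, during which the arm holds its last target. There are 200 camera calls.

## Working session

There is one attempt and no reset: what is moved stays moved. The work goes in short steps, Python scripts to look and compute and a tool call to move; the robot and the scene stay as the last step left them, time stands still between calls to the robot, and variables do not carry over. Pictures are saved under pics/ and viewed, about 8 in all and at most 12, crops included, and the job is handed in when it is done.

Besides the shell and the picture viewer there is one more tool, called in YAML: its name, and indented under it one key for each argument. jog_arm: Moves the arm, as the interface text tells. Its arguments: {"type":"object","properties":{"moves":{"type":"array","items":{"type":"array","items":{"type":"array","items":{"type":"number"}}}},"gripper":{"type":"number"},"squeeze":{"type":"number"}},"required":["moves"]}

```bash
mkdir -p pics; cat > h.py <<'E'
import numpy as np, cv2
from scipy.spatial.transform import Rotation as R
from cell import manip
def snap(n,tag):
    p=manip.camera_params(n); im,d=manip.camera(n)
    cv2.imwrite(f'pics/{tag}.png',im)
    K=[p['fx'],p['fy'],p['cx'],p['cy']]
    M=cv2.Rodrigues(np.array(p['rvec'],float))[0]; t=np.array(p['tvec'],float).ravel()
    np.savez(f'pics/{tag}.npz',im=im,d=d,K=K,M=M,t=t)
    return im
def load(tag):
    z=np.load(f'pics/{tag}.npz'); fx,fy,cx,cy=z['K']; d=z['d'].astype(float)
    v,u=np.mgrid[:d.shape[0],:d.shape[1]]
    P=np.stack([(u-cx)/fx*d,(v-cy)/fy*d,d],-1)
    W=(P-z['t'])@z['M']   # M^T (P-t)
    W[d<=0]=np.nan
    return z['im'],W
E
python3 - <<'E'
from h import *
a=snap('top','top0'); b=snap('scene','scene0')
print(manip.read_state())
E
```

```text
{'clock': 0.1, 'joints': array([ 1.26041765e+00,  3.00430922e-01,  1.52151574e+00,  5.13071018e-05,
        1.32071530e+00, -6.65839040e-02]), 'qd': array([ 0.00255126, -0.00244975, -0.00274574, -0.00162451,  0.00020253,
       -0.00101581]), 'effort': array([ 2.51776808e-03, -5.32643509e+01, -3.53282475e+01,  7.10763247e-02,
        2.34010810e-02, -4.34881758e-05]), 'eef_pos': array([132.67813933, 533.53227133, 223.93600305]), 'eef_rot': array([ 3.02856602,  1.56972586, -1.92763045]), 'wrist_force': array([ 0.25303388, -0.09030171,  0.53050535]), 'moment': array([-0.03008797,  0.01176438, -0.02166455]), 'finger_gap': 94.1757363171909}
```

View pics/top0.png

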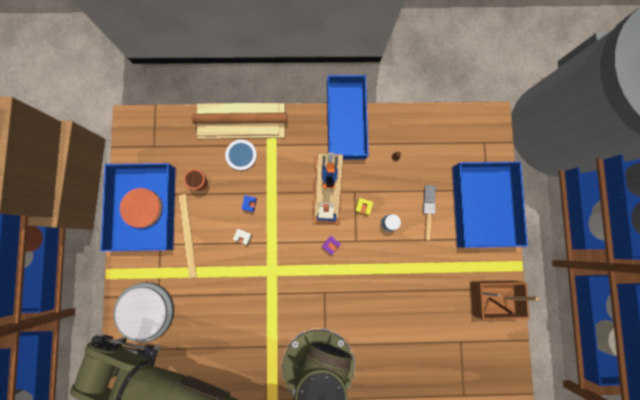

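View pics/scene0.png

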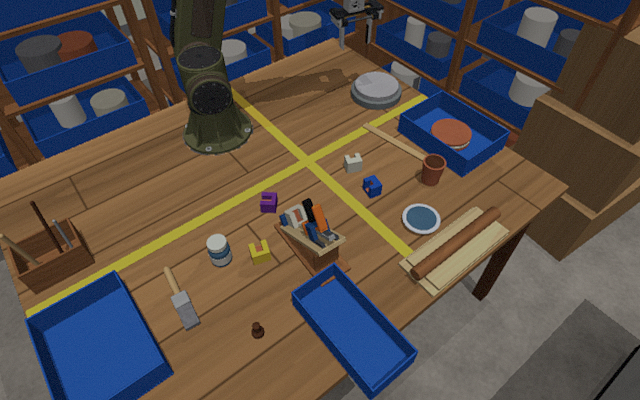

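The top view shows the white mould_b near (243,237), the blue look-alike at (249,204), and the stand at (328,187) with the slope rising upward in the image (+x). The purple and yellow look-alikes are at (331,246) and (365,206).

```bash
python3 - <<'E'
from h import *
im,W=load('top0')
a=cv2.resize(im[215:260,215:270],None,fx=7,fy=7,interpolation=cv2.INTER_CUBIC)
b=cv2.resize(im[148:228,305:350],None,fx=7,fy=7,interpolation=cv2.INTER_CUBIC)
c=np.zeros((560,385+315,3),np.uint8); c[:315,:385]=a; c[:560,385:]=b
cv2.imwrite('pics/c1.png',c)
# mould_b top pts
reg=np.zeros(im.shape[:2],bool); reg[222:252,225:262]=1
m=reg&(W[...,2]>36)&(W[...,2]<56)
p=W[m]; print(len(p),p.mean(0),p.min(0),p.max(0)); print(cv2.minAreaRect(p[:,:2].astype(np.float32)))
reg=np.zeros(im.shape[:2],bool); reg[148:228,308:348]=1
m=reg&(W[...,2]>8)
p=W[m]; print(len(p),p.min(0),p.max(0)); print(cv2.minAreaRect(p[:,:2].astype(np.float32)))
for v,u in [(237,243),(212,326),(205,326),(185,328),(222,318),(222,336),(156,320),(156,342)]: print(v,u,W[v,u])
E
```

```text
144 [453.12394601 260.06037146  46.72765845] [426.26187446 231.38632487  37.43022072] [478.90317055 290.34795377  55.57664389]
((451.19189453125, 261.3375244140625), (51.16337585449219, 39.958988189697266), 67.64363861083984)
1970 [ 481.41534332 -120.84280514    8.01118152] [769.01877459  24.30572756 226.82670681]
((626.17236328125, -45.60594177246094), (143.31619262695312, 288.2216491699219), 88.35514068603516)
237 243 [447.29711436 255.74623167  42.00851829]
212 326 [527.05084752 -34.99413818  79.08121637]
205 326 [553.39601332 -36.57176767  57.39468294]
185 328 [603.67939511 -37.43532402 200.51571304]
222 318 [496.36562742  -8.395874    18.87119764]
222 336 [495.54434204 -73.43136682  13.06839949]
156 320 [712.94250692 -16.2391092  132.81795458]
156 342 [729.68314748 -98.24042758  50.10458465]
```

View pics/c1.png

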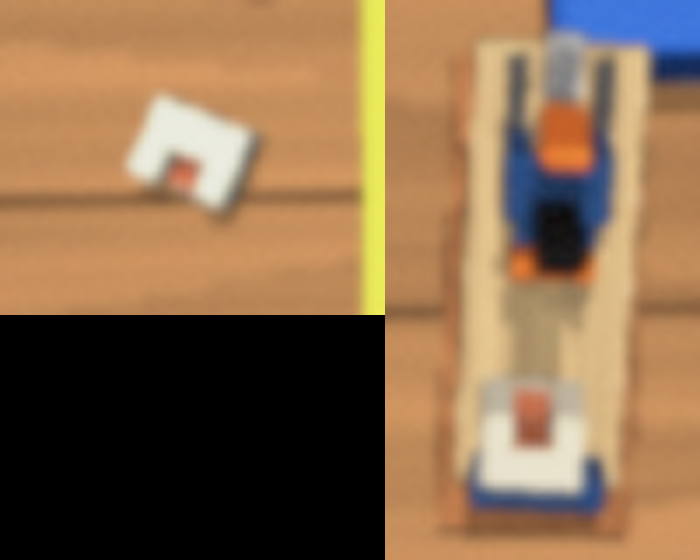

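The left crop shows mould_b with its hollow opening toward -x/+y (yaw about -22°). The right crop shows mould_a with its hollow facing up the slope, and the stand nearly aligned with world x. Next I work out the tool orientation.

```bash
cat >> h.py <<'E'
def delta(pos,Rt):
    s=manip.read_state(); Rc=R.from_euler('xyz',s['eef_rot'])
    best=None
    for f in (0,np.pi):
        w=np.degrees((Rt*R.from_euler('x',f)*Rc.inv()).as_rotvec())
        if best is None or np.linalg.norm(w)<np.linalg.norm(best): best=w
    print('clock %.2f'%s['clock'],'dpos',np.round(np.array(pos)-s['eef_pos'],1),'drot',np.round(best,2),'F',np.round(s['wrist_force'],1),'gap %.1f'%s['finger_gap'],'j6 %.2f'%s['joints'][5])
def frame(xd,zd):
    xd=np.array(xd,float);zd=np.array(zd,float)
    return R.from_matrix(np.stack([xd,np.cross(zd,xd),zd],1))
def down(psi): # z tool along horizontal direction psi deg
    a=np.radians(psi); return frame([0,0,-1],[np.cos(a),np.sin(a),0])
E
python3 - <<'E'
from h import *
s=manip.read_state()
print(R.from_euler('xyz',s['eef_rot']).as_matrix().round(2))
delta([451,261,220],down(67.6))
p=manip.camera_params('wrist'); M=cv2.Rodrigues(np.array(p['rvec'],float))[0]; print(-M.T@np.ravel(p['tvec']), M, p['fx'])
E
```

```text
[[-0.   -0.97  0.24]
 [-0.    0.24  0.97]
 [-1.    0.   -0.  ]]
clock 0.10 dpos [ 318.3 -272.5   -3.9] drot [ 0.06 -0.03 -8.43] F [ 0.3 -0.1  0.5] gap 94.2 j6 -0.07
[ 65.55997621 550.40099432 383.3904186 ] [[ 2.41330107e-01  9.70443084e-01  3.52267490e-06]
 [ 9.42153285e-01 -2.34295861e-01  2.39692797e-01]
 [ 2.32609043e-01 -5.78417696e-02 -9.70848785e-01]] 282.6417240761617
```

jog_arm:
  moves:
    - [[46, -40, 0, 0, 0, -4.2], [46, -40, 0, 0, 0, -4.2], [46, -40, 0, 0, 0, 0], [46, -40, 0, 0, 0, 0], [46, -40, 0, 0, 0, 0]]

```text
clock: 0.6
eef_pos: [321.3, 366.7, 222.4]
eef_rot: [2.87, 1.567, -2.23]
wrist_force: [0.6, 1.4, -0.5]
finger_gap: 93.9
```

jog_arm:
  moves:
    - [[46, -40, 0, 0, 0, 0], [20, -15, 0, 0, 0, 0], [0, 0, 0, 0, 0, 0]]

```text
clock: 0.9
eef_pos: [382.5, 314.1, 221.9]
eef_rot: [2.917, 1.566, -2.189]
wrist_force: [-0.5, -0.0, -0.0]
finger_gap: 93.7
```

```bash
python3 - <<'E'
from h import *
delta([451,261,220],down(67.6))
snap('wrist','w1')
im,W=load('w1')
m=(W[...,2]>38)&(W[...,2]<54)&(abs(W[...,0]-451)<50)&(abs(W[...,1]-261)<50)&(im.min(2)>120)
p=W[m]; print(len(p),p[:,2].mean()); print(cv2.minAreaRect(p[:,:2].astype(np.float32)))
E
```

```text
clock 0.90 dpos [ 68.5 -53.1  -1.9] drot [ 0.24 -0.17  0.12] F [-0.5 -0.  -0. ] gap 93.7 j6 -0.56
955 44.96985066342155
((451.71295166015625, 260.26019287109375), (49.725013732910156, 40.61552810668945), 67.21208953857422)
```

View pics/w1.png

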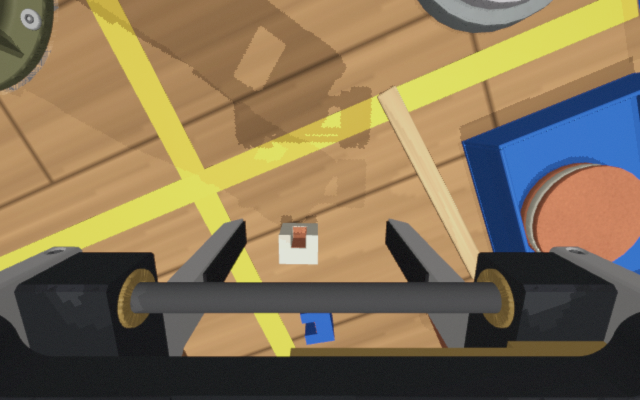

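The wrist view shows mould_b centred between the fingers at (298,243), with the brown hollow toward the image top (-x side). The measurement gives (451.5, 260.3) and yaw -22.7°, which agrees with the top view.

jog_arm:
  moves:
    - [[35, -27, -10, 0, 0, 0], [35, -27, -40, 0, 0, 0], [0, 0, -45, 0, 0, 0], [0, 0, -40, 0, 0, 0], [0, 0, 0, 0, 0, 0]]

```text
clock: 1.45
eef_pos: [446.0, 266.4, 88.7]
eef_rot: [2.966, 1.569, -2.133]
wrist_force: [-0.8, -0.9, 1.2]
finger_gap: 94.2
```

```bash
python3 - <<'E'
from h import *
delta([451.5,260.3,28],down(67.4))
E
```

```text
clock 1.45 dpos [  5.5  -6.1 -60.7] drot [ 0.1  -0.06 -0.43] F [-0.8 -0.9  1.2] gap 94.2 j6 -0.71
```

jog_arm:
  moves:
    - [[5.5, -6, -20, 0, 0, -0.4], [0, 0, -25, 0, 0, 0], [0, 0, -15, 0, 0, 0], [0, 0, 0, 0, 0, 0]]

```text
clock: 1.85
eef_pos: [451.6, 265.0, 32.8]
eef_rot: [-0.954, 1.568, 0.227]
wrist_force: [-0.4, -0.4, 0.9]
finger_gap: 93.8
```

```bash
python3 - <<'E'
from h import *
delta([451.5,260.3,28],down(67.4))
E
```

```text
clock 1.85 dpos [-0.1 -4.7 -4.8] drot [-0.04  0.17 -0.29] F [-0.4 -0.4  0.9] gap 93.8 j6 -0.72
```

jog_arm:
  moves:
    - [[0, -5, -4.5, 0, 0, 0], [0, 0, 0, 0, 0, 0]]

```text
clock: 2.05
eef_pos: [452.2, 261.0, 30.6]
eef_rot: [-0.841, 1.565, 0.342]
wrist_force: [-0.2, 0.1, 0.5]
finger_gap: 94.0
```

jog_arm:
  moves:
    - [[0, 0, 0, 0, 0, 0], [0, 0, 0, 0, 0, 0], [0, 0, 0, 0, 0, 0], [0, 0, 0, 0, 0, 0], [0, 0, 0, 0, 0, 0]]
  gripper: -1
  squeeze: 15

```text
clock: 2.55
eef_pos: [453.3, 261.5, 33.3]
eef_rot: [-0.794, 1.561, 0.389]
wrist_force: [0.2, -0.7, 0.6]
finger_gap: 57.4
```

```bash
python3 - <<'E'
from h import *
delta([451.5,260.3,28],down(67.4))
E
```

```text
clock 2.55 dpos [-1.8 -1.2 -5.3] drot [-0.21  0.51 -0.36] F [ 0.2 -0.7  0.6] gap 57.4 j6 -0.73
```

jog_arm:
  moves:
    - [[-1.5, -1, -4, 0, 0.4, -0.3], [0, 0, -1, 0, 0, 0], [0, 0, -0.5, 0, 0, 0], [0, 0, -0.5, 0, 0, 0]]

```text
clock: 2.95
eef_pos: [452.1, 260.7, 29.3]
eef_rot: [-0.027, 1.566, 1.149]
wrist_force: [-4.2, -0.9, 11.5]
finger_gap: 49.8
```

```bash
python3 - <<'E'
from h import *
delta([451.5,260.3,28],down(67.4))
E
```

```text
clock 2.95 dpos [-0.6 -0.4 -1.3] drot [-0.24  0.11 -0.  ] F [-4.2 -0.9 11.5] gap 49.8 j6 -0.73
```

jog_arm:
  moves:
    - [[0, 0, 40, 0, 0, 0], [0, 0, 48, 0, 0, 0], [20, 0, 48, 0, 0, 3], [40, -20, 40, 0, 0, 4], [40, -30, 40, 0, 0, 4]]
  squeeze: 25

```text
clock: 3.45
eef_pos: [531.6, 219.8, 228.8]
eef_rot: [2.033, 1.559, -2.873]
wrist_force: [-0.5, 0.6, -1.2]
finger_gap: 50.1
```

jog_arm:
  moves:
    - [[40, -30, 40, 0, 0, 4], [40, -30, 40, 0, 0, 4], [40, -40, 0, 0, 0, 4], [10, -40, 0, 0, 0, 0], [0, 0, 0, 0, 0, 0]]

```text
clock: 3.95
eef_pos: [642.8, 92.0, 293.1]
eef_rot: [2.041, 1.561, -2.645]
wrist_force: [-0.6, -0.0, -2.2]
finger_gap: 50.0
```

```bash
python3 - <<'E'
from h import *
delta([680,60,300],down(90))
snap('wrist','w2')
E
```

```text
clock 3.95 dpos [ 37.2 -32.    6.9] drot [ 0.26 -0.5  -1.47] F [-0.6 -0.  -2.2] gap 50.0 j6 -1.51
```

View pics/w2.png

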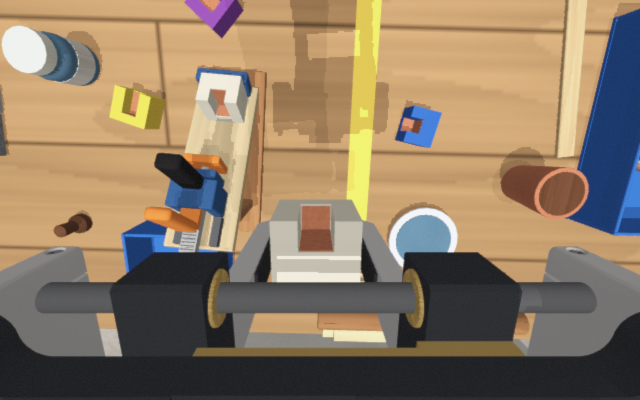

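The wrist view shows mould_b in the gripper at (315,228) with the hollow up-image (-x). On the stand, mould_a is at (222,95), the jaw pad at (208,162), the black handle at (180,170) and the trigger at (172,215).

```bash
python3 - <<'E'
from h import *
im,W=load('w2')
m=np.zeros(im.shape[:2],np.uint8)
cv2.fillPoly(m,[np.array([[200,122],[245,128],[232,205],[226,205],[222,172],[195,145]])],1)
p=W[m>0]; p=p[~np.isnan(p).any(1)]
for _ in range(8):
    c=p.mean(0); n=np.linalg.svd(p-c)[2][2]; n*=np.sign(n[2]); r=(p-c)@n
    k=abs(r)<max(2,1.5*np.median(abs(r))); p=p[k]
print('slope n',n,'n pts',len(p),'tilt',np.degrees(np.arccos(n[2])),'yaw',np.degrees(np.arctan2(-n[1],-n[0])),'c',c)
yaw0=np.arctan2(-n[1],-n[0])
# white mould_a top
q=np.zeros(im.shape[:2],bool); q[65:130,190:255]=1
h=(W-c)@n
m=q&(h>43)&(h<50)&(im.min(2)>110)&(im.max(2).astype(int)-im.min(2)<50)
p2=W[m]
for yaw in [yaw0]:
    cu=np.array([np.cos(yaw)*np.cos(np.pi/6),np.sin(yaw)*np.cos(np.pi/6),.5]); cy=np.array([-np.sin(yaw),np.cos(yaw),0])
    uv=np.stack([p2@cu,p2@cy],1).astype(np.float32)
    print('mould_a top',len(p2),'h',h[m].mean(),cv2.minAreaRect(uv), uv.min(0),uv.max(0),'yaw',np.degrees(yaw))
    # slope edges: wood points with |h|<3
    s=np.zeros(im.shape[:2],bool); s[65:250,160:270]=1
    s&=(abs(h)<3); us=W[s]@cu; ys=W[s]@cy
    for a in range(int(us.min()),int(us.max()),15):
        k=(us>=a)&(us<a+15)
        if k.sum()>10: print(a,k.sum(),ys[k].min().round(1),np.percentile(ys[k],[2,98]).round(1),ys[k].max().round(1))
E
```

```text
slope n [-0.50771521  0.03275559  0.86090205] n pts 1414 tilt 30.58198386313207 yaw -3.691359627395618 c [595.10104281 -36.43350701  64.72802958]
mould_a top 993 h 46.300416274519726 ((498.1744384765625, 1.104421615600586), (51.11394500732422, 41.29354476928711), 89.80328369140625) [477.49936  -24.452124] [518.862     26.621323] yaw -3.691359627395618
417 218 -48.4 [-36.6  48.8] 49.5
432 124 -45.5 [22.5 46.1] 46.4
447 36 26.0 [26.4 45.1] 45.4
462 65 26.4 [28.3 38.1] 38.4
477 89 -44.6 [26.2 38.3] 38.4
492 134 -44.8 [-44.3  38.3] 38.5
507 354 -45.4 [-43.5  38. ] 38.6
522 598 -45.0 [-42.7  36.9] 38.5
537 632 -45.0 [-42.9  37.3] 38.8
552 634 -45.0 [-42.8  37.7] 38.9
567 343 -44.7 [-39.6  37.8] 38.8
582 212 6.5 [10.6 38.6] 38.9
597 219 9.0 [11.5 38.2] 38.5
612 172 14.2 [17.3 38.5] 39.0
627 161 21.7 [22.4 38.6] 39.0
642 230 -43.2 [-36.7  38.4] 38.9
657 273 -44.7 [-0.9 38.5] 39.1
672 381 -44.3 [-43.4  38.2] 39.0
687 180 -43.9 [-42.9  37.3] 38.7
```

```bash
cat >> h.py <<'E'
yaw=np.radians(-3.7)
cu=np.array([np.cos(yaw)*np.cos(np.pi/6),np.sin(yaw)*np.cos(np.pi/6),.5]); cy=np.array([-np.sin(yaw),np.cos(yaw),0]); cn=np.cross(cu,cy)
C0=np.array([595.10,-36.43,64.73]); 
U0=477.8; Y0=-3.1; YA=1.1   # fixed jaw end, stand centre line, mould_a centre
def bed(u,y,h): return cu*(U0+u)+cy*y+cn*(C0@cn+h)
def tobed(p): p=np.array(p); return np.array([p@cu-U0,p@cy,p@cn-C0@cn])
PL=frame(-cn,cy); SQ=frame(-cn,cu)
E
python3 - <<'E'
from h import *
print(cn, bed(0,Y0,0))
for h in (130,29.3): delta(bed(64,YA,h),PL)
print(tobed(manip.read_state()['eef_pos']))
E
```

```text
[-0.49895781  0.03226615  0.8660254 ] [533.49585014 -37.60610413  29.28078205]
clock 4.00 dpos [-118.  -126.8 -118.7] drot [ -0.36 -30.57  -5.05] F [-0.4  0.9 -1.4] gap 49.9 j6 -1.51
clock 4.00 dpos [ -67.7 -130.1 -205.9] drot [ -0.36 -30.57  -5.05] F [-0.4  0.9 -1.4] gap 49.9 j6 -1.51
[218.24878051 135.27064561 178.04012495]
```

jog_arm:
  moves:
    - [[-25, -10, 0, 0, -7.5, -1.2], [-25, -30, 0, 0, -7.5, -1.2], [-25, -30, 0, 0, -7.5, -1.2], [-25, -30, -30, 0, -7.5, -1.2], [-20, -25, -40, 0, 0, 0]]

```text
clock: 4.5
eef_pos: [528.9, -20.5, 221.7]
eef_rot: [-1.561, 1.083, -0.04]
wrist_force: [1.8, -0.2, -1.8]
finger_gap: 49.6
```

```bash
python3 - <<'E'
from h import *
for h in (130,29.3): delta(bed(64,YA,h),PL)
print(tobed(manip.read_state()['eef_pos']))
E
```

```text
clock 4.50 dpos [ -4.6 -12.3 -47.9] drot [-0.38 -2.05 -0.89] F [ 1.8 -0.2 -1.8] gap 49.6 j6 -1.69
clock 4.50 dpos [  45.6  -15.5 -135.1] drot [-0.38 -2.05 -0.89] F [ 1.8 -0.2 -1.8] gap 49.6 j6 -1.69
[ 91.25200852  13.65153611 169.52353315]
```

jog_arm:
  moves:
    - [[-4, -12, -25, -0.4, -2, -0.9], [0, 0, -25, 0, 0, 0], [12, 0, -24, 0, 0, 0], [10, 0, -18, 0, 0, 0], [0, 0, 0, 0, 0, 0]]

```text
clock: 5.0
eef_pos: [539.5, -30.4, 121.3]
eef_rot: [-1.565, 1.054, -0.061]
wrist_force: [1.0, 0.1, -0.1]
finger_gap: 49.8
```

```bash
python3 - <<'E'
from h import *
for h in (60,29.3): delta(bed(64,YA,h),PL)
print(tobed(manip.read_state()['eef_pos']))
E
```

```text
clock 5.00 dpos [19.6 -4.7 -8.1] drot [-0.19 -0.39  0.08] F [ 1.   0.1 -0.1] gap 49.8 j6 -1.73
clock 5.00 dpos [ 35.   -5.7 -34.7] drot [-0.19 -0.39  0.08] F [ 1.   0.1 -0.1] gap 49.8 j6 -1.73
[50.79702258  4.49057069 76.95057864]
```

jog_arm:
  moves:
    - [[14, -4, 8, 0, -0.4, 0], [6, -1, -16, 0, 0, 0], [0, 0, 0, 0, 0, 0]]

```text
clock: 5.3
eef_pos: [558.7, -32.9, 114.1]
eef_rot: [-1.561, 1.049, -0.055]
wrist_force: [0.2, -0.7, -1.5]
finger_gap: 49.9
```

```bash
python3 - <<'E'
from h import *
for h in (40,29.3): delta(bed(64,YA,h),PL)
print(tobed(manip.read_state()['eef_pos']))
snap('wrist','w3'); im,W=load('w3')
U=np.stack([W@cu-U0,W@cy,W@cn-C0@cn],-1)
wh=(im.min(2)>110)&(im.max(2).astype(int)-im.min(2)<50)
m=wh&(U[...,0]>-5)&(U[...,0]<45)&(abs(U[...,1]-YA)<40)&(U[...,2]>42)&(U[...,2]<50)
p=U[m]; print('A',len(p),cv2.minAreaRect(p[:,:2].astype(np.float32)),p[:,2].mean())
cv2.imwrite('pics/w3c.png',im[60:360,120:520])
E
```

```text
clock 5.30 dpos [ 10.4  -2.8 -18.2] drot [-0.3  -0.1  -0.07] F [ 0.2 -0.7 -1.5] gap 49.9 j6 -1.74
clock 5.30 dpos [ 15.8  -3.1 -27.5] drot [-0.3  -0.1  -0.07] F [ 0.2 -0.7 -1.5] gap 49.9 j6 -1.74
[63.94467716  3.19698771 61.07333158]
A 4507 ((22.372472763061523, 1.8848209381103516), (44.913055419921875, 52.201881408691406), 0.7729209661483765) 45.815419359071484
```

View pics/w3.png

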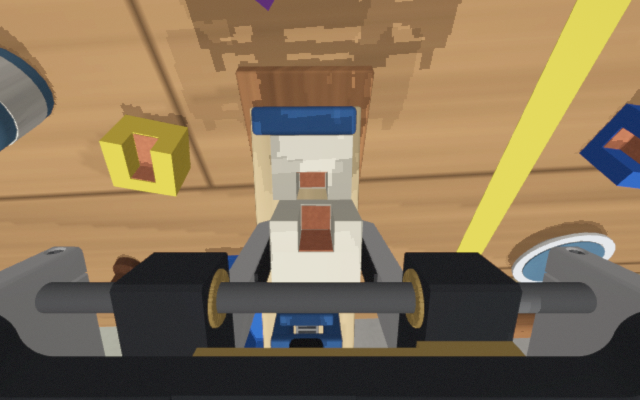

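The view shows mould_a's hollow at (313,180) and the held half's hollow at (316,228), hollow facing hollow and lined up within a couple of mm. Now lowering.

jog_arm:
  moves:
    - [[6, -2, -11, -0.2, 0, 0], [6, 0, -11, 0, 0, 0], [0, 0, 0, 0, 0, 0]]

```text
clock: 5.65
eef_pos: [571.4, -33.9, 96.1]
eef_rot: [-1.567, 1.044, -0.059]
wrist_force: [0.2, 0.0, -1.9]
finger_gap: 49.9
```

```bash
python3 - <<'E'
from h import *
delta(bed(64,1.3,29.3),PL)
print(tobed(manip.read_state()['eef_pos']))
E
```

```text
clock 5.65 dpos [ 3.  -1.9 -9.4] drot [-0.09  0.18 -0.13] F [ 0.2  0.  -1.9] gap 49.9 j6 -1.75
[65.9634099   3.02966605 39.02878187]
```

jog_arm:
  moves:
    - [[1.5, -1.5, -5, 0, 0, 0], [2, -0.5, -4.5, 0, 0, 0], [0, 0, -0.5, 0, 0, 0]]

```text
clock: 5.95
eef_pos: [575.4, -35.7, 87.4]
eef_rot: [-1.567, 1.042, -0.059]
wrist_force: [-5.1, 2.1, 6.3]
finger_gap: 49.7
```

```bash
python3 - <<'E'
from h import *
delta(bed(64,1.3,29.3),PL)
print(tobed(manip.read_state()['eef_pos']))
E
```

```text
clock 5.95 dpos [-0.9 -0.1 -0.7] drot [-0.09  0.31 -0.15] F [-5.1  2.1  6.3] gap 49.7 j6 -1.76
[65.15291254  1.45770773 29.4547426 ]
```

Contact is felt at the expected height, so I release.

jog_arm:
  moves:
    - [[0, 0, 0, 0, 0, 0], [0, 0, 0, 0, 0, 0], [0, 0, 0, 0, 0, 0], [0, 0, 0, 0, 0, 0], [0, 0, 0, 0, 0, 0]]
  gripper: 0.5

```text
clock: 6.45
eef_pos: [576.0, -36.0, 88.2]
eef_rot: [-1.567, 1.04, -0.059]
wrist_force: [-0.3, 0.3, 0.1]
finger_gap: 70.6
```

```bash
python3 - <<'E'
from h import *
delta(bed(64,1.3,29.3),PL)
print(tobed(manip.read_state()['eef_pos']))
E
```

```text
clock 6.45 dpos [-1.5  0.1 -1.5] drot [-0.08  0.42 -0.14] F [-0.3  0.3  0.1] gap 70.6 j6 -1.76
[66.10689384  1.28601941 29.84659888]
```

jog_arm:
  moves:
    - [[-12, 1, 21, 0, 0, 0], [-15, 1, 26, 0, 0, 0], [-20, 1, 35, 0, 0, 0], [-20, 1, 35, 0, 0, 0], [-15, 0, 26, 0, 0, 0]]

```text
clock: 6.95
eef_pos: [489.9, -31.6, 231.3]
eef_rot: [-1.566, 1.048, -0.058]
wrist_force: [0.3, -0.4, 0.3]
finger_gap: 70.5
```

```bash
python3 - <<'E'
from h import *
delta(bed(165,Y0,190),SQ)
delta(bed(165,Y0,93),SQ)
print(tobed(manip.read_state()['eef_pos']))
snap('wrist','w4'); im,W=load('w4')
U=np.stack([W@cu-U0,W@cy,W@cn-C0@cn],-1)
wh=(im.min(2)>110)&(im.max(2).astype(int)-im.min(2)<50)
m=wh&(U[...,0]>-5)&(U[...,0]<90)&(abs(U[...,1]-YA)<40)&(U[...,2]>43)&(U[...,2]<50)
p=U[m]
for n,k in (('A',p[:,0]<41),('B',p[:,0]>43)):
    q=p[k]; print(n,len(q),cv2.minAreaRect(q[:,:2].astype(np.float32)),q[:,2].mean())
    print(np.histogram(q[:,0],bins=np.arange(0,91,5))[0])
E
```

```text
clock 6.95 dpos [91.4 -9.1 45.1] drot [-44.99   2.74  77.85] F [ 0.3 -0.4  0.3] gap 70.5 j6 -1.73
clock 6.95 dpos [139.8 -12.2 -38.9] drot [-44.99   2.74  77.85] F [ 0.3 -0.4  0.3] gap 70.5 j6 -1.73
[6.29581517e+01 8.62050857e-02 1.96867666e+02]
A 1420 ((19.777856826782227, 0.9382362365722656), (40.05707550048828, 49.72024917602539), 0.042335670441389084) 45.87181657021787
[202 212 230 223 138 140 110 135   0   0   0   0   0   0   0   0   0   0]
B 1247 ((64.646728515625, 1.708343505859375), (50.21516418457031, 40.50078201293945), 89.78578186035156) 45.84109400739431
[  0   0   0   0   0   0   0   0  19 132 109 117 162 176 185 201 146   0]
```

View pics/w4.png

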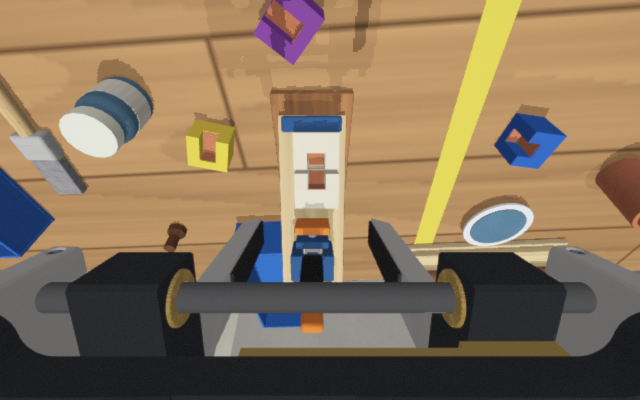

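Both halves are placed: A is at u=19.8, y=0.9 and B at u=64.6, y=1.7, both with tops at h≈46. That is a 5 mm gap with less than 1 mm offset, and the picture shows the hollows facing each other at (316,172). Now I turn the tool 90° for the trigger.

jog_arm:
  moves:
    - [[8, -1, 8, 4.2, -0.3, -7.2], [8, -1, 8, 4.2, -0.3, -7.2], [8, -1, 8, 4.2, -0.3, -7.2], [8, -1, 8, 4.2, -0.3, -7.2], [8, -1, 8, 4.2, -0.3, -7.2]]
  gripper: 1

```text
clock: 7.5
eef_pos: [530.3, -36.8, 278.6]
eef_rot: [-0.825, 1.035, -0.065]
wrist_force: [0.3, -0.2, -0.6]
finger_gap: 94.0
```

jog_arm:
  moves:
    - [[8, -1, 3, 4.2, -0.3, -7.2], [8, -1, 3, 4.2, -0.3, -7.2], [8, -1, 3, 4.2, -0.3, -7.2], [8, -1, 3, 4.2, -0.3, -7.2], [8, -1, 3, 4.2, -0.3, -7.2]]

```text
clock: 8.0
eef_pos: [572.6, -42.1, 294.0]
eef_rot: [-0.086, 1.034, -0.078]
wrist_force: [0.4, 0.7, 0.8]
finger_gap: 93.9
```

```bash
python3 - <<'E'
from h import *
delta(bed(165,Y0,170),SQ)
delta(bed(165,Y0,93),SQ)
print(tobed(manip.read_state()['eef_pos']),manip.read_state()['joints'])
E
```

```text
clock 8.00 dpos [ 18.6   0.7 -35. ] drot [ 2.53  0.6  -3.48] F [0.4 0.7 0.8] gap 93.9 j6 -0.19
clock 8.00 dpos [  57.1   -1.8 -101.7] drot [ 2.53  0.6  -3.48] F [0.4 0.7 0.8] gap 93.9 j6 -0.19
[166.43114395  -5.02865296 209.60248606] [-0.15437138  0.03596224  1.74864401  0.05362228  0.82176928 -0.18810931]
```

jog_arm:
  moves:
    - [[9, 0.5, -17, 2.5, 0.6, -3.5], [9, 0, -17, 0, 0, 0], [0, 0, 0, 0, 0, 0]]

```text
clock: 8.3
eef_pos: [592.2, -41.7, 259.1]
eef_rot: [0.008, 1.046, -0.066]
wrist_force: [0.2, -1.1, 0.4]
finger_gap: 94.1
```

```bash
python3 - <<'E'
from h import *
delta(bed(165,Y0,93),SQ)
for t in ('w2','top0'):
    im,W=load(t)
    U=np.stack([W@cu-U0,W@cy-Y0,W@cn-C0@cn],-1)
    hsv=cv2.cvtColor(im,cv2.COLOR_BGR2HSV)
    base=(U[...,0]>80)&(U[...,0]<230)&(abs(U[...,1])<45)&(U[...,2]>10)&(U[...,2]<120)
    for n,m in (('orange',base&(hsv[...,0]<18)&(hsv[...,1]>200)&(hsv[...,2]>150)&(U[...,0]>170)),('black',base&(hsv[...,2]<50)&(U[...,2]>100))):
        p=U[m]; 
        if len(p): print(t,n,len(p),np.percentile(p,[3,50,97],axis=0).round(1).tolist())
E
```

```text
clock 8.30 dpos [ 37.5  -2.2 -66.8] drot [-0.23  0.06  0.46] F [ 0.2 -1.1  0.4] gap 94.1 j6 -0.11
w2 black 493 [[142.9, -8.7, 100.7], [150.5, 3.1, 110.8], [156.0, 11.7, 112.8]]
top0 orange 10 [[200.0, -4.2, 76.2], [201.5, 1.1, 92.3], [202.4, 4.3, 107.4]]
top0 black 25 [[146.2, -7.9, 100.2], [152.2, 1.6, 110.4], [155.7, 9.3, 115.8]]
```

The frame agrees: handle edge at u=156, trigger face at u≈202, both as specified. Descending.

jog_arm:
  moves:
    - [[12, 0, -21, 0, 0, 0.4], [12, -1, -22, 0, 0, 0], [8, 0, -14, 0, 0, 0], [0, 0, 0, 0, 0, 0]]

```text
clock: 8.7
eef_pos: [625.1, -42.7, 203.0]
eef_rot: [0.006, 1.044, -0.059]
wrist_force: [-0.0, 0.2, 0.4]
finger_gap: 93.9
```

```bash
python3 - <<'E'
from h import *
delta(bed(165,Y0+1,93),SQ)
print(tobed(manip.read_state()['eef_pos']))
E
```

```text
clock 8.70 dpos [  4.7  -0.1 -10.6] drot [-0.16  0.2  -0.04] F [-0.   0.2  0.4] gap 93.9 j6 -0.12
[166.27761977  -2.27674411 104.54963831]
```

jog_arm:
  moves:
    - [[4, 0, -9, 0, 0, 0], [1, 0, -3, 0, 0, 0], [0, 0, 0, 0, 0, 0]]

```text
clock: 9.0
eef_pos: [630.3, -42.8, 192.8]
eef_rot: [0.005, 1.041, -0.059]
wrist_force: [0.8, 0.2, 0.3]
finger_gap: 93.9
```

```bash
python3 - <<'E'
from h import *
delta(bed(165,Y0+1,93),SQ)
print(tobed(manip.read_state()['eef_pos']))
E
```

```text
clock 9.00 dpos [-0.6 -0.1 -0.5] drot [-0.13  0.35 -0.07] F [0.8 0.2 0.3] gap 93.9 j6 -0.13
[165.73600334  -1.99587548  93.15046064]
```

jog_arm:
  moves:
    - [[-0.6, 0, -0.5, 0, 0, 0], [0, 0, 0, 0, 0, 0], [0, 0, 0, 0, 0, 0], [0, 0, 0, 0, 0, 0], [0, 0, 0, 0, 0, 0]]
  gripper: -1
  squeeze: 35

```text
clock: 9.5
eef_pos: [630.4, -42.9, 195.1]
eef_rot: [0.004, 1.036, -0.06]
wrist_force: [4.4, -0.7, -1.3]
finger_gap: 57.9
```

jog_arm:
  moves:
    - [[0, 0, 0, 0, 0, 0], [0, 0, 0, 0, 0, 0], [0, 0, 0, 0, 0, 0], [0, 0, 0, 0, 0, 0]]

```text
clock: 9.9
eef_pos: [628.9, -42.8, 194.1]
eef_rot: [0.004, 1.041, -0.059]
wrist_force: [1.5, -0.2, 0.5]
finger_gap: 49.7
```

```bash
python3 - <<'E'
from h import *
delta(bed(165,Y0+1,93),SQ)
print(tobed(manip.read_state()['eef_pos']))
E
```

```text
clock 9.90 dpos [ 0.8 -0.  -1.8] drot [-0.09  0.35 -0.1 ] F [ 1.5 -0.2  0.5] gap 49.7 j6 -0.13
[165.14045339  -2.11690302  94.94265953]
```

First squeeze is full (gap 49.7). Next cycle.

jog_arm:
  moves:
    - [[0.5, 0, -1.5, 0, 0, 0], [0, 0, 0, 0, 0, 0], [0, 0, 0, 0, 0, 0], [0, 0, -0.4, 0, 0, 0], [0, 0, -0.4, 0, 0, 0]]
  gripper: 0.8

```text
clock: 10.4
eef_pos: [629.7, -42.8, 192.0]
eef_rot: [0.004, 1.04, -0.059]
wrist_force: [-0.1, -0.7, -0.0]
finger_gap: 83.5
```

```bash
python3 - <<'E'
from h import *
delta(bed(165,Y0+1,93),SQ)
print(tobed(manip.read_state()['eef_pos']))
E
```

```text
clock 10.40 dpos [ 0.1 -0.   0.3] drot [-0.1   0.4  -0.09] F [-0.1 -0.7 -0. ] gap 83.5 j6 -0.13
[164.7785477   -2.05945449  92.72477073]
```

jog_arm:
  moves:
    - [[0, 0, 0, 0, 0.3, 0], [0, 0, 0, 0, 0, 0], [0, 0, 0, 0, 0, 0], [0, 0, 0, 0, 0, 0], [0, 0, 0, 0, 0, 0]]
  gripper: -1

```text
clock: 10.9
eef_pos: [630.1, -42.9, 192.0]
eef_rot: [0.003, 1.045, -0.06]
wrist_force: [5.4, -1.3, 4.2]
finger_gap: 49.5
```

jog_arm:
  moves:
    - [[0, 0, -0.5, 0, 0, 0], [0, 0, 0, 0, 0, 0], [0, 0, 0, 0, 0, 0]]

```text
clock: 11.2
eef_pos: [630.1, -42.9, 192.1]
eef_rot: [0.003, 1.045, -0.06]
wrist_force: [1.9, -0.5, 0.8]
finger_gap: 49.4
```

jog_arm:
  moves:
    - [[0.5, 0, -1.5, 0, 0, 0], [0, 0, 0, 0, 0, 0], [0, 0, 0, 0, 0, 0], [0, 0, -0.4, 0, 0, 0], [0, 0, -0.4, 0, 0, 0]]
  gripper: 0.8

```text
clock: 11.7
eef_pos: [630.7, -42.8, 189.6]
eef_rot: [0.003, 1.045, -0.06]
wrist_force: [0.1, 0.5, -0.6]
finger_gap: 83.6
```

```bash
python3 - <<'E'
from h import *
delta(bed(165,Y0+1,93),SQ)
snap('wrist','w5'); im,W=load('w5')
U=np.stack([W@cu-U0,W@cy-Y0,W@cn-C0@cn],-1)
hsv=cv2.cvtColor(im,cv2.COLOR_BGR2HSV)
m=(abs(U[...,1])<25)&(U[...,0]>75)&(U[...,0]<125)&(U[...,2]>15)&(U[...,2]<45)
p=U[m]; print(len(p),np.percentile(p,[2,50,98],axis=0).round(1) if len(p) else '')
E
```

```text
clock 11.70 dpos [-0.9  0.   2.7] drot [-0.09  0.15 -0.1 ] F [ 0.1  0.5 -0.6] gap 83.6 j6 -0.13
2149 [[ 82.5 -16.   16.8]
 [ 96.6   7.3  38.2]
 [123.7  22.4  44.7]]
```

View pics/w5.png

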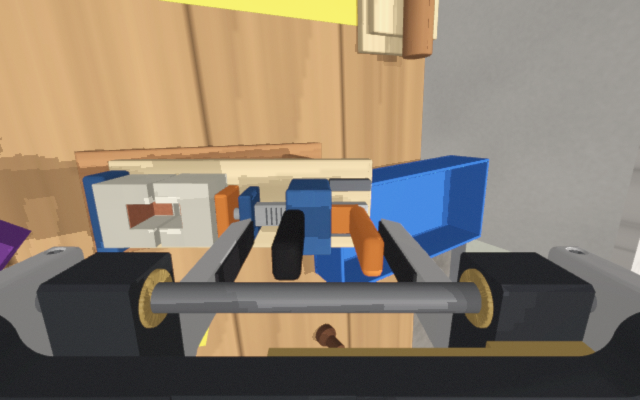

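The picture shows the pad at (228,212) has advanced to just short of mould_b, with the halves still aligned at (155,210). Continuing with two more squeezes.

jog_arm:
  moves:
    - [[-0.9, 0, 2, 0, 0, 0], [0, 0, 0, 0, 0, 0], [0, 0, 0, 0, 0, 0], [0, 0, 0, 0, 0, 0], [0, 0, 0, 0, 0, 0]]
  gripper: -1

```text
clock: 12.25
eef_pos: [630.0, -42.9, 192.2]
eef_rot: [0.003, 1.044, -0.06]
wrist_force: [9.9, -0.8, 1.3]
finger_gap: 49.7
```

jog_arm:
  moves:
    - [[0, 0, 0, 0, 0, 0], [0, 0, 0, 0, 0, 0], [0, 0, 0, 0, 0, 0]]

```text
clock: 12.55
eef_pos: [630.1, -42.9, 192.1]
eef_rot: [0.003, 1.044, -0.06]
wrist_force: [1.4, -0.6, 0.7]
finger_gap: 49.6
```

jog_arm:
  moves:
    - [[0, 0, 0, 0, 0, 0], [0, 0, 0, 0, 0, 0], [0, 0, 0, 0, 0, 0], [0, 0, -0.4, 0, 0, 0], [0, 0, -0.4, 0, 0, 0]]
  gripper: 0.8

```text
clock: 13.05
eef_pos: [629.9, -42.9, 191.1]
eef_rot: [0.003, 1.044, -0.06]
wrist_force: [0.5, 0.9, -0.4]
finger_gap: 83.4
```

```bash
cat > jw.py <<'E'
from h import *
import sys
delta(bed(165,Y0+1,93),SQ)
snap('wrist',sys.argv[1]); im,W=load(sys.argv[1])
U=np.stack([W@cu-U0,W@cy-Y0,W@cn-C0@cn],-1)
hsv=cv2.cvtColor(im,cv2.COLOR_BGR2HSV); b=(abs(U[...,1])<25)&(U[...,2]>20)
o=b&(hsv[...,0]<18)&(hsv[...,1]>200)&(U[...,2]<46)&(U[...,0]>60)&(U[...,0]<125)
bl=b&(hsv[...,0]>100)&(hsv[...,0]<125)&(hsv[...,1]>120)&(U[...,2]<46)&(U[...,0]>60)&(U[...,0]<135)
tr=b&(hsv[...,0]<18)&(hsv[...,1]>200)&(U[...,2]>60)&(U[...,0]>170)
w=b&(im.min(2)>110)&(im.max(2).astype(int)-im.min(2)<50)&(U[...,2]>43)&(U[...,2]<50)&(U[...,0]>-5)&(U[...,0]<90)
for n,m in (('pad',o),('jaw',bl),('trig',tr),('white',w)):
    p=U[m]; print(n,len(p),np.percentile(p[:,0],[2,50,98]).round(1) if len(p) else '')
E
python3 jw.py w6
```

```text
clock 13.05 dpos [-0.1  0.1  1.2] drot [-0.08  0.18 -0.1 ] F [ 0.5  0.9 -0.4] gap 83.4 j6 -0.13
pad 0 
jaw 495 [ 95.5 101.3 104.3]
trig 0 
white 4979 [ 1.1 40.2 79.6]
```

jog_arm:
  moves:
    - [[0, 0, 1, 0, 0, 0], [0, 0, 0, 0, 0, 0], [0, 0, 0, 0, 0, 0], [0, 0, 0, 0, 0, 0], [0, 0, 0, 0, 0, 0]]
  gripper: -1
  squeeze: 40

```text
clock: 13.6
eef_pos: [631.1, -43.1, 193.2]
eef_rot: [0.002, 1.041, -0.061]
wrist_force: [-12.4, -0.3, 3.2]
finger_gap: 52.1
```

jog_arm:
  moves:
    - [[0, 0, 0, 0, 0, 0], [0, 0, 0, 0, 0, 0], [0, 0, 0, 0, 0, 0], [0, 0, 0, 0, 0, 0]]

```text
clock: 14.0
eef_pos: [630.8, -43.1, 193.1]
eef_rot: [0.002, 1.042, -0.061]
wrist_force: [0.9, -0.6, 1.3]
finger_gap: 51.9
```

jog_arm:
  moves:
    - [[0, 0, 0, 0, 0, 0], [0, 0, 0, 0, 0, 0], [0, 0, 0, 0, 0, 0], [0, 0, -0.4, 0, 0, 0], [0, 0, -0.4, 0, 0, 0]]
  gripper: 0.8

```text
clock: 14.5
eef_pos: [631.3, -43.1, 192.5]
eef_rot: [0.002, 1.04, -0.061]
wrist_force: [-0.4, 1.1, -0.0]
finger_gap: 83.8
```

```bash
python3 jw.py w7
```

```text
clock 14.50 dpos [-1.5  0.2 -0.2] drot [-0.05  0.41 -0.09] F [-0.4  1.1 -0. ] gap 83.8 j6 -0.13
pad 0 
jaw 576 [ 91.6  97.3 100.5]
trig 0 
white 5003 [ 1.1 40.4 79.6]
```

View pics/w7.png

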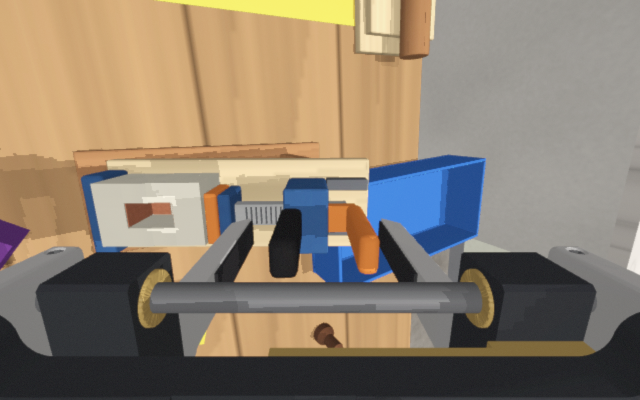

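The mould is closed with the pad at (213,213) pressed against it, and the last squeeze stopped short at 51.9 mm. One more squeeze will test whether the trigger still moves, and I'll compute pad compression from the jaw position.

jog_arm:
  moves:
    - [[-1.3, 0, 0, 0, 0.4, 0], [0, 0, 0, 0, 0, 0], [0, 0, 0, 0, 0, 0], [0, 0, 0, 0, 0, 0], [0, 0, 0, 0, 0, 0]]
  gripper: -1
  squeeze: 45

```text
clock: 15.05
eef_pos: [632.3, -43.4, 194.5]
eef_rot: [0.0, 1.041, -0.063]
wrist_force: [-10.1, -0.4, 2.7]
finger_gap: 55.3
```

jog_arm:
  moves:
    - [[0, 0, 0, 0, 0, 0], [0, 0, 0, 0, 0, 0], [0, 0, 0, 0, 0, 0], [0, 0, 0, 0, 0, 0]]

```text
clock: 15.45
eef_pos: [629.7, -43.2, 192.6]
eef_rot: [0.0, 1.048, -0.062]
wrist_force: [-1.2, -0.1, -0.5]
finger_gap: 49.1
```

jog_arm:
  moves:
    - [[0, 0, 0, 0, 0, 0], [0, 0, 0, 0, 0, 0], [0, 0, 0, 0, 0, 0], [0, 0, -0.4, 0, 0, 0], [0, 0, -0.4, 0, 0, 0]]
  gripper: 0.9

```text
clock: 15.95
eef_pos: [630.0, -43.2, 192.1]
eef_rot: [0.0, 1.047, -0.062]
wrist_force: [-1.2, 0.7, 0.1]
finger_gap: 85.7
```

```bash
python3 jw.py w8; sed "s/^snap('wrist',sys.argv\[1\]); //" jw.py > jv.py; echo; python3 jv.py w5; python3 jv.py w4
```

```text
clock 15.95 dpos [-0.2  0.4  0.2] drot [-0.01 -0.01 -0.11] F [-1.2  0.7  0.1] gap 85.7 j6 -0.12
pad 0 
jaw 540 [ 91.7  97.3 100.5]
trig 0 
white 4899 [ 1.1 40.8 79.6]

clock 16.00 dpos [-0.2  0.4  0.3] drot [-0.01 -0.02 -0.11] F [ 0.1 -0.8  0.4] gap 88.0 j6 -0.12
pad 0 
jaw 478 [105.9 112.2 114.8]
trig 0 
white 5096 [ 1.3 40.  84.2]
clock 16.00 dpos [-0.2  0.4  0.3] drot [-0.01 -0.02 -0.11] F [ 0.1 -0.8  0.4] gap 88.0 j6 -0.12
pad 6 [109.  109.1 109.2]
jaw 359 [126.9 128.3 134.7]
trig 8 [189.3 190.  191.1]
white 2372 [ 0.8 35.8 82.4]
```

```bash
python3 - <<'E'
from h import *
for t in ('w5','w6','w7','w8'):
    im,W=load(t); U=np.stack([W@cu-U0,W@cy-Y0,W@cn-C0@cn],-1)
    hsv=cv2.cvtColor(im,cv2.COLOR_BGR2HSV); reg=np.zeros(im.shape[:2],bool); reg[180:245,195:262]=1
    o=reg&(hsv[...,0]<18)&(hsv[...,1]>180)&(U[...,2]>33)&(U[...,2]<48)
    b=reg&(hsv[...,0]>100)&(hsv[...,0]<125)&(hsv[...,1]>120)&(U[...,2]>38)&(U[...,2]<48)
    for n,m in (('o',o),('b',b)):
        p=U[m]; print(t,n,len(p),np.percentile(p,[3,50,97],axis=0).round(1).tolist() if len(p) else '')
    for r in (205,215): print(r,[ (c,*hsv[r,c][:2],*U[r,c][[0,2]].round(0)) for c in range(204,250,4)] if t in('w5',) and r==205 else '')
E
```

```text
w5 o 502 [[88.7, -7.5, 34.1], [93.3, 7.6, 41.5], [96.8, 20.3, 42.9]]
w5 b 307 [[105.9, 1.4, 38.7], [110.5, 10.4, 41.7], [114.7, 19.1, 42.9]]
205 [(204, np.uint8(24), np.uint8(24), np.float64(81.0), np.float64(47.0)), (208, np.uint8(22), np.uint8(24), np.float64(84.0), np.float64(46.0)), (212, np.uint8(23), np.uint8(30), np.float64(84.0), np.float64(40.0)), (216, np.uint8(13), np.uint8(183), np.float64(89.0), np.float64(42.0)), (220, np.uint8(14), np.uint8(183), np.float64(91.0), np.float64(42.0)), (224, np.uint8(13), np.uint8(182), np.float64(94.0), np.float64(42.0)), (228, np.uint8(12), np.uint8(187), np.float64(97.0), np.float64(39.0)), (232, np.uint8(12), np.uint8(197), np.float64(96.0), np.float64(28.0)), (236, np.uint8(12), np.uint8(192), np.float64(97.0), np.float64(19.0)), (240, np.uint8(107), np.uint8(157), np.float64(106.0), np.float64(40.0)), (244, np.uint8(107), np.uint8(154), np.float64(110.0), np.float64(42.0)), (248, np.uint8(107), np.uint8(163), np.float64(112.0), np.float64(41.0))]
215 
w6 o 626 [[81.9, -14.7, 34.2], [86.8, 3.7, 41.4], [90.1, 20.1, 42.9]]
w6 b 358 [[95.5, -1.6, 38.9], [100.1, 9.0, 41.6], [104.1, 19.2, 42.8]]
205 
215 
w7 o 526 [[81.8, -16.8, 37.5], [85.7, 2.9, 41.7], [89.5, 20.3, 43.0]]
w7 b 425 [[91.7, -7.5, 38.9], [96.1, 6.5, 41.6], [100.3, 18.9, 42.9]]
205 
215 
w8 o 492 [[81.9, -14.5, 38.4], [85.7, 4.0, 41.7], [89.5, 20.3, 43.0]]
w8 b 384 [[91.8, -4.8, 39.2], [96.1, 7.9, 41.7], [100.3, 19.1, 42.9]]
205 
215
```

Pad compression from the jaw-to-pad distance is 17.2 mm free against 9.9 mm now. That is about 7 mm pressed (roughly 11 N), and the last squeeze moved nothing further, so it is firmly held. Retreating along the slope normal.

jog_arm:
  moves:
    - [[-8, 0, 14, 0, 0, 0], [-15, 1, 26, 0, 0, 0], [-20, 1, 35, 0, 0, 0], [-20, 1, 35, 0, 0, 0], [0, 0, 0, 0, 0, 0]]
  gripper: 1

```text
clock: 16.5
eef_pos: [563.3, -39.9, 303.3]
eef_rot: [0.001, 1.053, -0.062]
wrist_force: [0.6, -0.4, -0.5]
finger_gap: 94.2
```

```bash
python3 - <<'E'
from h import *
delta(bed(165,Y0+1,93),SQ)
snap('wrist','w9'); im,W=load('w9'); snap('top','top9')
U=np.stack([W@cu-U0,W@cy-Y0,W@cn-C0@cn],-1)
hsv=cv2.cvtColor(im,cv2.COLOR_BGR2HSV); b=(abs(U[...,1])<20)
w=(abs(U[...,1])<35)&(im.min(2)>110)&(im.max(2).astype(int)-im.min(2)<50)&(U[...,2]>43)&(U[...,2]<50)&(U[...,0]>-5)&(U[...,0]<90)
p=U[w]; print('white',cv2.minAreaRect(p[:,:2].astype(np.float32)),p[:,2].mean())
for n,k in(('A',p[:,0]<38),('B',p[:,0]>42)): print(n,np.percentile(p[k],[1,50,99],axis=0).round(1).tolist())
tr=b&(hsv[...,0]<18)&(hsv[...,1]>150)&(U[...,2]>95)&(U[...,2]<115)&(U[...,0]>160)&(U[...,0]<215)
p=U[tr]; print('trigger top',len(p),np.percentile(p,[2,50,98],axis=0).round(1).tolist() if len(p) else '')
E
```

```text
clock 16.50 dpos [  66.5   -2.9 -111. ] drot [-0.05 -0.32 -0.12] F [ 0.6 -0.4 -0.5] gap 94.2 j6 -0.12
white ((39.909423828125, 4.815023422241211), (81.00251007080078, 49.948001861572266), 0.19217367470264435) 45.8852577578533
A [[0.2, -19.7, 43.8], [15.7, 5.4, 45.9], [37.4, 29.3, 47.7]]
B [[42.6, -19.6, 43.8], [64.2, 6.6, 45.9], [79.9, 29.8, 47.6]]
trigger top 254 [[189.8, -9.2, 97.6], [194.7, 2.2, 107.1], [200.4, 11.8, 108.8]]
```

View pics/w9.png

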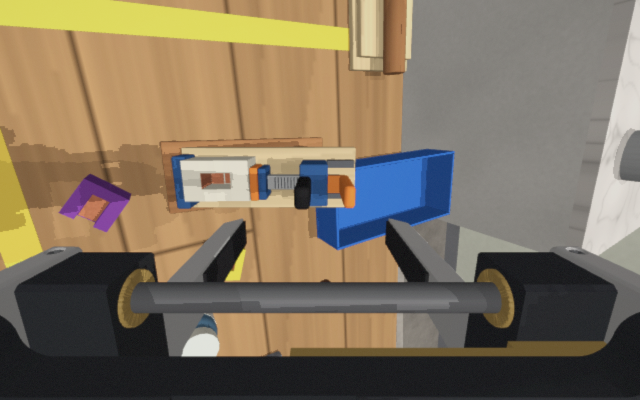

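The closed mould at (217,180) covers u=0 to 80 with both halves in line. The trigger occupies u≈190 to 201, so it is released, and the gripper is clear.

```bash
python3 -c "
from cell import manip
print(manip.sign_off())"
```

```text
the job is handed in; nothing more can be done
None
```

I set mould_b against mould_a, hollow to hollow, and let go. I then squeezed the trigger five times, left it released and handed the job in at about 16.5 s.

What the last checks showed:
- **Placing:** before clamping, the halves stood 5 mm apart and less than 1 mm out of line across. Both tops were at h ≈ 46 mm.
- **Closed mould:** the two halves together now cover u ≈ 0 to 80 mm and stay lined up within about 0.5 mm across.
- **Grip:** the spring pad is pressed in about 7 mm, roughly 11 N. This comes from depth images, not a direct reading. The jaw did not move on the fifth squeeze.
- **Trigger:** released, at u ≈ 190 to 201 mm.
- **Bystanders:** I touched none of them, but I did not measure their positions again at the end.

One oddity: the fourth squeeze stopped at a 52 mm gap instead of 50. The fifth closed to 49 mm without moving the jaw, which fits a mould already held firmly. No check failed.

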